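Lift a flat sample dish onto its stand with a lifter

TASK

Pick up the lifter, slide its blade under the flat round sample dish (the V-shaped stop holds the dish back) and lift the dish on the blade without touching it with the gripper or arm. Carry it without tipping it to the black slotted stand and set it down gently, centred on the two ledges: the slot lets the blade drop through and leave by the open front. Finally lay the lifter flat on the bench, well clear of the stand, and leave the bottle, beaker and box alone.

Things in the scene. Friction and masses are not known exactly. Their poses are not given: they have to be found in the camera images.
- dish: closed flat round aluminium dish, 130 mm diameter, 22 mm high, 0.15 to 0.3 kg, too wide for the gripper. Origin: centre of its underside, z up. Its flat foot is 108 mm across; from there the underside slopes up to the full diameter at 7 mm height, so a blade can run in under it. It lies on the bench a few mm to 20 mm in front of the stop
- lifter: spatula, flat steel blade and raised black handle, flat on the bench, handle towards the robot, 0.24 kg. Origin: underside of the blade's rear edge, middle; x forward to the front edge, z up. Blade x 0 to 100 mm, 56 mm wide, 3 mm thick. A neck at x 0 to 4, 22 mm wide, rises to the handle, a bar from x -96 to +4, 24 mm wide, z 36 to 60
- lifter_grip (a point): middle of the handle where to grip it firmly, about 60 N (fingers close across its 24 mm width): 45 mm behind the blade's rear edge, 145 mm behind its front edge, 48 mm above the blade's underside; axes as the lifter's
- lifter_tip (a point): middle of the blade's front edge, at its underside
- stop: two dark steel bars fixed to the bench, 60 mm long, 12 mm thick, 20 mm high, forming a V that opens to its -x side, towards the robot. Origin: on the bench, where the dish's centre is when the dish touches both bars; x points into the V (the direction in which to push the blade). A blade may run on to 45 mm past the origin without touching the bars
- stand: black stand fixed to the bench, 158 mm long (x), 162 wide (y): two ledges along x, tops 50 mm up, 8 thick, 76 mm slot between them, empty below down to the bench; outside each ledge a lip 10 mm higher (146 between lips); far end (+x) closed by a 60 mm high wall, inner face at x +75; -x end, towards the robot, open. Origin: on the bench below the middle of the ledges, z up
- stand_seat (a point): the middle of the slot at the height of the ledges' tops (50 mm above the stand's origin), where the centre of the dish's underside belongs; axes as the stand's
- bottle: capped amber bottle, bystander, 66 mm diameter, 140 mm high; origin at the centre of its base
- beaker: empty glass beaker, bystander, 80 mm diameter, 90 mm high; origin at the centre of its base
- tipbox: white box, bystander, 120 x 85 x 60 mm; origin at the centre of its base

How it is judged:
On the way:
1. the dish is lifted clear of the bench, lying on the lifter (height (world z) of dish above 0.03 m and contact force between dish and lifter above 0.5 N and contact force between dish and stand below 0.1 N), for 0.2 s.
At the end, for the whole second after the job is handed in: dish level (0.06 rad) on both ledges, centre within 20 mm of the seat's middle, underside within 4 mm of ledge height, at rest, free of the lifter; lifter flat on the bench (within 8 mm, 0.1 rad), at rest, blade's rear and front edge middles over 80 mm from the seat's middle (horizontal distance between dish and stand_seat below 0.02 m and z of dish in the frame of stand_seat between -0.004 and 0.004 m and angle between dish's own z axis and vertical below 0.06 rad and linear speed of each of dish, lifter below 0.02 m/s and contact force between dish and lifter below 0.05 N and height (world z) of lifter between -0.008 and 0.008 m and angle between lifter's own z axis and vertical below 0.1 rad and horizontal distance between each of lifter_tip, lifter and stand_seat above 0.08 m); the robot touches nothing.
It fails at once if the gripper or arm touches the dish (contact force between dish and the fingers above 0.5 N or contact force between dish and the arm above 0.5 N).
It fails at once if the dish is tipped by more than 0.4 rad (angle between dish's own z axis and vertical above 0.4 rad).
It fails at once if the dish is dropped or thrown onto the stand (faster than 0.4 m/s within 100 mm of its middle) (distance between dish and stand_seat below 0.1 m and linear speed of dish above 0.4 m/s).
It fails at once if the bottle, beaker or box is moved by more than 30 mm (distance of any of bottle, beaker, tipbox from where it was at the start of the episode above 0.03 m).
It also fails if it takes over 72 s, if anything falls off the work surface, if the arm or the gripper's body presses on something with over 40 N, if the wrist force passes 120 N, or if a joint passes its speed limit or range.

ROBOT

A 6-joint arm with a two-finger parallel gripper is mounted at the origin on the work surface. World frame = base frame: x ahead of the robot, y to its left, z up, the work surface at z = 0. Lengths are in m, angles in rad, forces in N, time in s.
With the tool pointing down it reaches from about 0.275 to 1 m from the base axis. Payload 8.4 kg.
Tool frame: the origin (TCP) lies midway between the tips of the shut fingers; the grasp point (between the pads) lies 19 mm behind it; z points along the fingers, y is the line along which they close (so a half turn about z gives the same grasp; the last joint's range is limited). The gripper opens to 85 mm and grips with 20 to 120 N. Pads are 22 mm wide; open, the fingers measure 114 mm over their backs; the gripper's body (76 mm by 85 mm) begins 54 mm behind the grasp point. The pads swing forward as they close: fully open they stand 13 mm farther back than shut.
Start: joints at [1.34, 0.353, 1.633, -0, 1.155, -0.002], TCP at [0.142, 0.609, 0.231] pointing down, gripper open.
Joint ranges: [-2.63, 2.63], [-0.92, 2.1], [0.06, 2.66], [-1.3, 4.44], [0, 2.69], [-3.02, 3.02]. Speed limits (rad/s): [2.22, 2.22, 2.79, 3.14, 3.14, 3.14].

INTERFACE

Orientations are given as a unit quaternion [x, y, z, w].
In Python, from workcell import bot, claw, kinematics, optics, ticket, spotter gives the robot as it stands. Calls block until the motion is done:
- bot.reach(position, orientation): joint-space move of the TCP to a pose.
- bot.servo_line(position, ori=None, velocity=0.15): straight line of the TCP; ori=None keeps the orientation; velocity is the mean speed in m/s.
- bot.goto_joints(angles): joint-space move.
- claw.move_gripper(opening, strength=None): finger opening in m; strength is the grip in N (None keeps the last); returns when the fingers have stopped.
- bot.dwell(seconds).
- kinematics.solve_ik(position, orientation): joint angles nearest the present ones, or None.
- optics.read_camera(name): name is "side" or "top"; returns a dict with "frame" (480x640x3 uint8, red, green, blue), "intrinsics" (3x3 intrinsics, pixels), "view" (4x4, takes a point from world to camera coordinates). Camera axes: x right, y down, z forward; pixel columns grow to the right and rows downward; lengths in m; the calibration is good to about 2 mm. A picture is of the moment at which its call begins. There is no depth.
A pose or a line that the arm cannot do raises bot.IKError and nothing moves.
- ticket.hand_in(): hands the job in; it is judged then, once.
Trained networks look in a picture, given as the dict that the camera call returned (one of the last four; its "shot" number tells which), for a name from the list of things; names that differ only in an ending like _2 or _b are one class to them, and where a whole thing is asked for, a point or a joint stands for the part that bears it (a point fixed in the world has none). Each returns a list of dicts, best first, with "score" (0 to 1); they miss things now and then, are a little off and sometimes report something else, mostly with a low value. They report only what shows in the picture. A call takes as long as a camera call.
- spotter.silhouettes(picture, thing): "mask" (480x640 bool, what is visible of it) and "uv" ([column, row] in pixels, amid what is visible of it).
Readings, each from a call of its own:
- bot.read_time_s(): time.
- bot.read_joint_pos(): joint angles.
- bot.read_joint_vel(): joint speeds.
- bot.read_joint_efforts(): joint torques, N m.
- bot.read_position(): TCP position.
- bot.read_orientation(): TCP orientation.
- bot.read_wrist_force(): force on the tool from outside, world axes, zero at the start.
- bot.read_ft_torque(): the same for the moment, N m.
- bot.read_gripper_width(): finger opening in m.
- bot.read_grip_force(): force on a finger pad.
Only numpy, scipy, OpenCV 4.12 (cv2) and the standard library are available. Lean on these libraries where they do the work, as an engineer would, in place of code of your own. Each camera call takes 0.05 s, during which the arm holds its last target. There are 200 camera calls.

## Working session

There is one attempt and no reset: what is moved stays moved. The work goes in short steps, each a Python script; the robot and the scene stay as the last script left them, time stands still between calls to the robot, and variables do not carry over. Pictures are saved under pics/ and viewed, at most 10 in all, crops included, and the job is handed in when it is done.

```bash
mkdir -p pics; ls
python3 - <<'E'
from workcell import bot, optics, spotter
import cv2, numpy as np, pickle
out={}
for n in ("top","side"):
    p=optics.read_camera(n); cv2.imwrite(f"pics/{n}0.png",p["frame"][:,:,::-1])
    out[n]=dict(K=p["intrinsics"],V=p["view"],frame=p["frame"],m={})
    for t in ("dish","lifter","stop","stand","bottle","beaker","tipbox"):
        r=spotter.silhouettes(p,t)
        print(n,t,[(round(a["score"],2),np.round(a["uv"]).tolist(),int(a["mask"].sum())) for a in r[:3]])
        out[n]["m"][t]=[a["mask"] for a in r[:2]]
    print(np.round(p["intrinsics"],1).tolist(),np.round(p["view"],3).tolist())
pickle.dump(out,open("s0.pkl","wb")); print(bot.read_time_s(),bot.read_orientation())
E
```

```text
pics
workcell.py
top dish [(0.72, [434.0, 232.0], 1810)]
top lifter [(0.77, [323.0, 253.0], 1157), (0.75, [450.0, 210.0], 241)]
top stop [(0.63, [453.0, 208.0], 212)]
top stand [(0.65, [247.0, 213.0], 2269)]
top bottle [(0.83, [346.0, 168.0], 607)]
top beaker [(0.92, [125.0, 271.0], 924)]
top tipbox [(0.68, [518.0, 252.0], 1760)]
[[611.6, 0.0, 326.4], [0.0, 611.6, 234.6], [0.0, 0.0, 1.0]] [[0.029, -1.0, -0.001, -0.003], [-0.995, -0.029, -0.094, 0.571], [0.094, 0.004, -0.996, 1.61], [0.0, 0.0, 0.0, 1.0]]
side dish [(0.65, [338.0, 329.0], 2340)]
side lifter []
side stop [(0.82, [367.0, 338.0], 486)]
side stand []
side bottle [(0.61, [384.0, 240.0], 1069), (0.24, [366.0, 338.0], 518)]
side beaker [(0.62, [258.0, 146.0], 645)]
side tipbox [(0.87, [334.0, 413.0], 4050), (0.4, [339.0, 328.0], 2220)]
[[513.8, 0.0, 319.4], [0.0, 513.8, 233.7], [0.0, 0.0, 1.0]] [[0.989, -0.15, 0.004, -0.58], [-0.087, -0.592, -0.801, 0.105], [0.123, 0.792, -0.599, 1.288], [0.0, 0.0, 0.0, 1.0]]
0.8 [ 1.14162187e-01  9.93462125e-01  3.52538038e-05 -4.43259350e-06]
```

Run:
```python
import cv2
a=cv2.imread("pics/top0.png")[140:300,80:580]
cv2.imwrite("pics/top0c.png",cv2.resize(a,(800,256),interpolation=cv2.INTER_CUBIC))
```

```text
(no output)
```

View pics/top0.png

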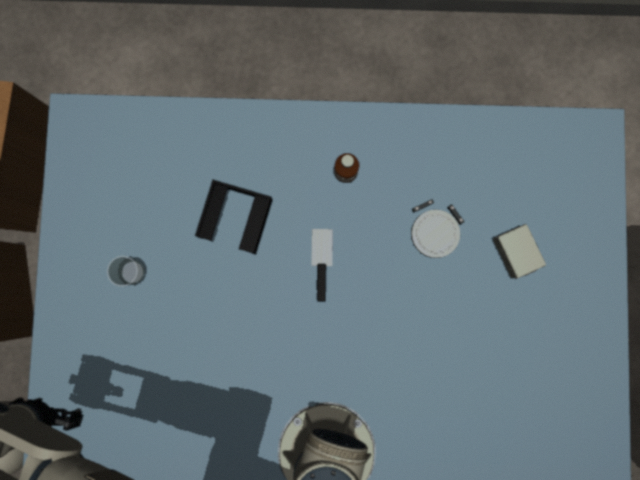

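View pics/side0.png

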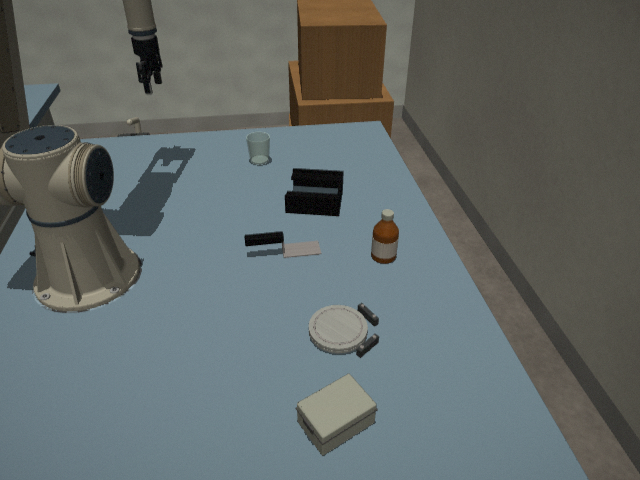

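View pics/top0c.png

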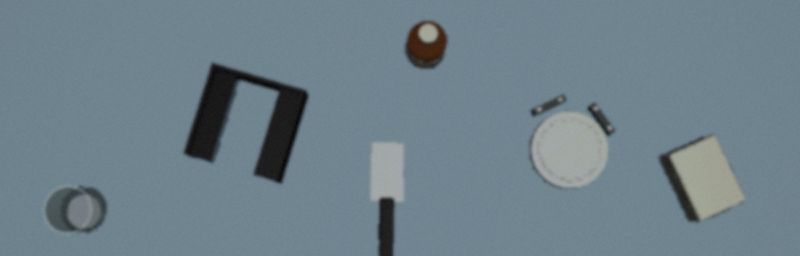

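The top view shows the dish at about (436,233), with the stop bars at (423,206) and (456,214). The lifter blade is at (321,245) and its handle at (321,283). The stand is around (235,215), and the bystanders stay clear of the path. I'll fit the geometric models to both views.

```bash
cat > fit.py <<'E'
import numpy as np, cv2
from scipy.optimize import minimize
S=4
def proj(V,K,P):
    c=P@V[:3,:3].T+V[:3,3]; q=c@K.T; return q[:,:2]/q[:,2:]
def box(x0,x1,y0,y1,z0,z1):
    return np.array([[x,y,z] for x in(x0,x1) for y in(y0,y1) for z in(z0,z1)])
a=np.linspace(0,2*np.pi,60,endpoint=False); ring=lambda r,z:np.c_[r*np.cos(a),r*np.sin(a),0*a+z]
M={"dish":[np.r_[ring(.054,0),ring(.065,.007),ring(.065,.022)]],
 "lifter":[box(0,.1,-.028,.028,0,.003),box(0,.004,-.011,.011,0,.06),box(-.096,.004,-.012,.012,.036,.06)],
 "stand":[box(-.079,.079,s*.038,s*.073,.042,.05) for s in(1,-1)]+[box(-.079,.079,s*.073,s*.081,0,.06) for s in(1,-1)]+[box(.075,.079,-.081,.081,0,.06)],
 "bar":[box(-.03,.03,-.006,.006,0,.02)]}
def place(P,p):
    c,s=np.cos(p[2]),np.sin(p[2]); z=p[3] if len(p)>3 else 0
    return P@np.array([[c,s,0],[-s,c,0],[0,0,1]])+[p[0],p[1],z]
def render(v,objs,roi):
    x0,y0,x1,y1=roi; im=np.zeros(((y1-y0)*S,(x1-x0)*S),np.uint8)
    for n,p in objs:
        for part in M[n]:
            uv=(proj(v["V"],v["K"],place(part,p))+.5-[x0,y0])*S-.5
            h=cv2.convexHull(uv.astype(np.float32))[:,0]
            cv2.fillConvexPoly(im,np.round(h*16).astype(np.int32),255,cv2.LINE_8,4)
    return cv2.resize(im,(x1-x0,y1-y0),interpolation=cv2.INTER_AREA)/255.
def soft(v,roi,lo=15,hi=45):
    x0,y0,x1,y1=roi; f=v["frame"][y0:y1,x0:x1].astype(float)
    d=np.linalg.norm(f-np.median(np.r_[f[0],f[-1],f[:,0],f[:,-1]],axis=0),axis=2)
    return np.clip((d-lo)/(hi-lo),0,1)
def fit(names,p0,views,step=(.01,.01,.1),**k):
    """views: list of (view dict, roi); names: objects, p0 list of poses"""
    n=len(p0[0]); T=[soft(v,r,**k) for v,r in views]
    un=lambda q:list(zip(names,np.reshape(q,(-1,n))))
    def cost(q): return sum(((render(v,un(q),r)-t)**2).sum() for (v,r),t in zip(views,T))/sum(t.sum() for t in T)
    q=np.ravel(p0).astype(float)
    for sc in(1,.4,.15):
        st=np.tile(step[:n],len(names))*sc
        sim=np.r_[[q],q+np.diag(st)]
        q=minimize(cost,q,method="Nelder-Mead",options=dict(initial_simplex=sim,maxfev=1200,xatol=1e-5,fatol=1e-6)).x
    return q.reshape(-1,n),cost(q)
def ground(v,uv,z):
    R,t=v["V"][:3,:3],v["V"][:3,3]; d=R.T@np.linalg.solve(v["K"],[*uv,1]); o=-R.T@t
    return (o+d*(z-o[2])/d[2])[:2]
E
python3 - <<'E'
import pickle; from fit import *
D=pickle.load(open("s0.pkl","rb")); t,s=D["top"],D["side"]
g=lambda u,v,z=0:ground(t,(u,v),z)
L0=[*g(321,264),0.02]; Sd=[*g(240,213,.05),-.25]
bA=[*g(423,206),np.pi/2+.5-np.pi]; bB=[*g(456,214),.5]; d=[*g(436,233,.01),0]
# bar yaw from image: bar direction pixel endpoints
def yaw(p,q): e=g(*q)-g(*p); return np.arctan2(e[1],e[0])
bA[2]=yaw((413,211),(433,202)); bB[2]=yaw((450,206),(462,222))
R={}
def go(key,names,p0,rt,rs):
    for lab,vs in(("top",[(t,rt)]),("side",[(s,rs)]),("both",[(t,rt),(s,rs)])):
        q,c=fit(names,p0,vs); print(key,lab,np.round(q,4).tolist(),round(c,3))
    R[key]=q; return q
go("lifter",["lifter"],[L0],(295,215,350,315),(225,215,340,275))
go("stand",["stand"],[Sd],(180,165,290,268),(268,155,360,228))
go("ds",["dish","bar","bar"],[d,bA,bB],(395,185,480,270),(295,290,395,365))
pickle.dump(R,open("fit0.pkl","wb"))
rt=dict(lifter=((295,215,350,315),(225,215,340,275)),stand=((180,165,290,268),(268,155,360,228)),ds=((395,185,480,270),(295,290,395,365)))
nm=dict(lifter=["lifter"],stand=["stand"],ds=["dish","bar","bar"]); rows=[]
for k in rt:
    row=[]
    for v,r in zip((t,s),rt[k]):
        im=v["frame"][r[1]:r[3],r[0]:r[2],::-1]; im=cv2.resize(im,None,fx=3,fy=3,interpolation=cv2.INTER_CUBIC)
        m=cv2.resize((render(v,list(zip(nm[k],R[k])),r)*255).astype(np.uint8),None,fx=3,fy=3)
        c,_=cv2.findContours((m>127).astype(np.uint8),cv2.RETR_LIST,cv2.CHAIN_APPROX_NONE); im=im.copy(); cv2.drawContours(im,c,-1,(0,0,255),1); row.append(im)
    h=max(i.shape[0] for i in row); rows.append(np.hstack([cv2.copyMakeBorder(i,0,h-i.shape[0],0,0,0) for i in row]))
w=max(i.shape[1] for i in rows); im=np.vstack([cv2.copyMakeBorder(i,0,0,0,w-i.shape[1],0) for i in rows])
f=min(1,600/im.shape[0]); print(im.shape); cv2.imwrite("pics/fit0.png",cv2.resize(im,None,fx=f,fy=f,interpolation=cv2.INTER_AREA))
E
```

```text
lifter top [[0.4881, 0.0242, 0.0169]] 0.042
lifter side [[0.4903, 0.0274, -0.002]] 0.372
lifter both [[0.4898, 0.0254, 0.009]] 0.212
stand top [[0.6107, 0.2619, -0.2612]] 0.108
stand side [[0.613, 0.266, -0.2624]] 0.112
stand both [[0.6117, 0.2623, -0.265]] 0.121
ds top [[0.5831, -0.2787, 0.0091], [0.6591, -0.2453, -1.117], [0.6382, -0.3346, -2.4767]] 0.038
ds side [[0.5844, -0.2805, -0.0524], [0.6609, -0.2417, -1.0924], [0.64, -0.3316, -2.4902]] 0.07
ds both [[0.5844, -0.2798, 0.0302], [0.6597, -0.2437, -1.0781], [0.6397, -0.3329, -2.4869]] 0.065
(864, 606, 3)
```

View pics/fit0.png

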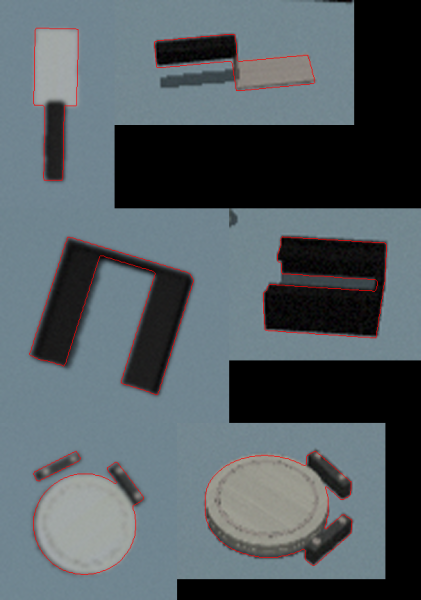

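The outlines fit well in both views. The only mismatch is the handle's shadow in the side view. Next I'll compute the stop frame, plan the poses and check IK.

```bash
cat > plan.py <<'E'
import numpy as np, pickle
from scipy.spatial.transform import Rotation as Ro
R=pickle.load(open("fit0.pkl","rb"))
dish,A,B=R["ds"]; stand=np.array([.6118,.263,-.263]); lift0=np.array([.489,.0248,.0155])
rows=[];rhs=[]
for b in(A,B):
    n=np.array([-np.sin(b[2]),np.cos(b[2])]); n*=np.sign(n@(dish[:2]-b[:2])); rows.append(n); rhs.append(n@b[:2]+.071)
O=np.linalg.solve(rows,rhs); u=-(rows[0]+rows[1]); syaw=np.arctan2(u[1],u[0])
ax=lambda y:np.array([np.cos(y),np.sin(y)]); 
ZG=.029   # TCP height when lifter lies on bench
def quat(yaw,flip=0): # tool z down, tool x along lifter axis (or reverse)
    y=yaw+np.pi*flip
    return (Ro.from_euler("z",y)*Ro.from_euler("x",np.pi)).as_quat()
def tcp(p,z): # p: lifter pose (rear edge x,y,yaw), blade underside z
    xy=np.array(p[:2])-.045*ax(p[2]); return [*xy,ZG+z]
def rear(pt,yaw,s): # lifter pose with lifter-x coordinate s at pt
    return [*(np.array(pt)-s*ax(yaw)),yaw]
E
python3 - <<'E'
from plan import *; from workcell import bot,kinematics as k
print("stop",O,syaw,"dish rel",(dish[:2]-O)@ax(syaw),(dish[:2]-O)@ax(syaw+np.pi/2),"halfangle",np.arccos(rows[0]@rows[1])/2)
for f in(0,1):
  for nm,p,z in(("grasp",lift0,0),("pre",rear(O-.12*ax(syaw),syaw,.1),0),("in",rear(O+.028*ax(syaw),syaw,.1),0),("stand",rear(stand[:2],stand[2],.072),.1),("standlow",rear(stand[:2],stand[2],.072),.02),("out",rear(stand[:2]-.19*ax(stand[2]),stand[2],.072),.02)):
    q=k.solve_ik(tcp(p,z),quat(p[2],f)); print(f,nm,np.round(tcp(p,z),3),None if q is None else np.round(q,2))
E
```

```text
stop [ 0.59671221 -0.27643617] -0.21169007244857224 dish rel -0.011365162993810938 -0.005834077581332681 halfangle 0.7044346587300697
0 grasp [0.444 0.024 0.029] [ 0.05  0.4   2.16 -0.    0.58  1.61]
0 pre [ 0.338 -0.221  0.029] [-0.58  0.36  2.24 -0.    0.54  1.2 ]
0 in [ 0.482 -0.252  0.029] [-0.48  0.51  1.95 -0.    0.69  1.3 ]
0 stand [0.499 0.293 0.129] [ 0.53  0.4   1.82 -0.    0.92  2.36]
0 standlow [0.499 0.293 0.049] [ 0.53  0.51  1.86 -0.    0.76  2.36]
0 out [0.315 0.343 0.049] [ 0.82  0.38  2.11 -0.    0.65  2.66]
1 grasp [0.444 0.024 0.029] [ 0.05  0.4   2.16  0.    0.58 -1.54]
1 pre [ 0.338 -0.221  0.029] [-0.58  0.36  2.24  0.    0.54 -1.94]
1 in [ 0.482 -0.252  0.029] [-0.48  0.51  1.95  0.    0.69 -1.84]
1 stand [0.499 0.293 0.129] [ 0.53  0.4   1.82  0.    0.92 -0.78]
1 standlow [0.499 0.293 0.049] [ 0.53  0.51  1.86  0.    0.76 -0.78]
1 out [0.315 0.343 0.049] [ 0.82  0.38  2.11 -0.    0.65 -0.48]
```

Run:
```python
from plan import *; from workcell import bot,claw,optics
import cv2
q=quat(lift0[2],1); T=tcp(lift0,0)
claw.move_gripper(.085)
bot.reach([T[0],T[1],.16],q); bot.servo_line(T,velocity=.12)
f0=bot.read_wrist_force()
claw.move_gripper(0.0,70); bot.dwell(.2)
print("w",bot.read_gripper_width(),"grip",bot.read_grip_force(),"F",f0,bot.read_wrist_force(),bot.read_position())
bot.servo_line([T[0],T[1],T[2]+.08],velocity=.1)
p=rear(O-.12*ax(syaw),syaw,.1); P=tcp(p,.08)
bot.servo_line(P,quat(p[2],1),velocity=.15)
bot.dwell(.2); print(bot.read_position()-np.array(P),bot.read_wrist_force(),bot.read_ft_torque(),bot.read_time_s())
o={}
for n in("top","side"):
    c=optics.read_camera(n); o[n]=dict(K=c["intrinsics"],V=c["view"],frame=c["frame"]); cv2.imwrite(f"pics/{n}1.png",c["frame"][:,:,::-1])
pickle.dump(o,open("s1.pkl","wb"))
a,b=o["top"]["frame"],o["side"]["frame"]
im=np.hstack([cv2.resize(a[180:340,340:480],None,fx=2.8,fy=2.8),cv2.resize(b[210:370,230:356],None,fx=2.8,fy=2.8)]); cv2.imwrite("pics/s1.png",im[:,:,::-1])
```

```text
w 0.023290709397815672 grip 69.67357635498047 F [ 0.63699963 -0.47681074 -0.10682337] [-0.97149768 -0.52054529  6.39428034] [0.44414609 0.02406854 0.02919631]
[ 1.34528038e-04  2.78546467e-04 -1.68355245e-05] [-0.15428161 -0.42918104 -1.74154742] [-0.03805519  0.15060145 -0.04299199] 8.4833
```

View pics/s1.png

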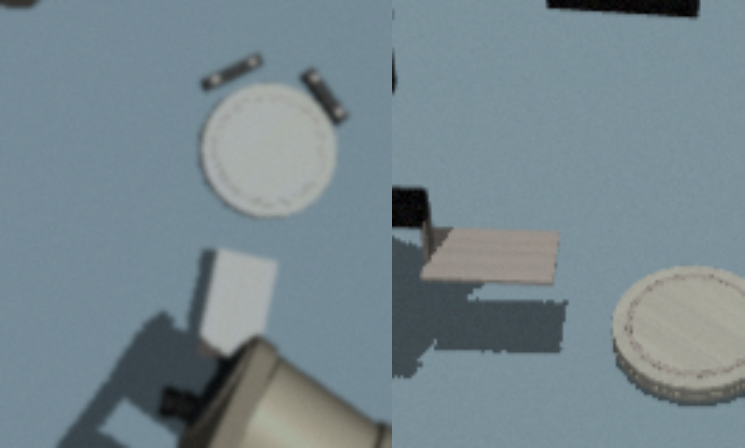

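The lifter is held: the blade is visible at about (361,285) in the top view, aimed at the dish, and looks level. I'll fit the blade's pose, including height, against where I expect it.

```bash
cat > blade.py <<'E'
from fit import *; import fit
M["blade"]=[box(0,.1,-.028,.028,0,.003)]
def bright(v,roi,**k):
    x0,y0,x1,y1=roi; f=v["frame"][y0:y1,x0:x1].astype(float)
    d=f[...,0]-f[...,2]   # red minus blue: bench strongly negative
    b=np.median(d); hi=np.percentile(d,97); return np.clip((d-b-.3*(hi-b))/(.4*(hi-b)),0,1)*(f[...,0]>90)
E
python3 - <<'E'
from plan import *; from blade import *
from blade import bright
o=pickle.load(open("s1.pkl","rb")); fit.soft=None
import fit as F; F.soft=bright
p=rear(O-.12*ax(syaw),syaw,.1)
for lab,vs in(("top",[(o["top"],(405,262,445,306))]),("side",[(o["side"],(238,282,298,318))]),):
    x0=[[*p]] if lab=="top" else [[*p]]
    M["b8"]=[m+[0,0,.08] for m in M["blade"]]
    q,c=F.fit(["b8"],x0,vs); print(lab,np.round(q[0]-p,4),round(c,3), [F.soft(v,r).sum() for v,r in vs])
vs=[(o["top"],(405,262,445,306)),(o["side"],(238,282,298,318))]
q,c=F.fit(["blade"],[[*p,.08]],vs,step=(.005,.005,.05,.005)); print("both",np.round(q[0]-[*p,.08],4),c)
# pitch: fit tip corners separately in side view
for v,r in vs: print(np.round(proj(v["V"],v["K"],place(M["blade"][0],[*p,.08])),1).tolist())
E
```

```text
top [-0.0038 -0.0039  0.0815] 0.293 [np.float64(523.5)]
side [0.0019 0.0017 0.0064] 0.101 [np.float64(819.7586206896552)]
both [ 0.0004 -0.0021  0.0488  0.0011] 0.20405375643835028
[[429.9, 311.5], [430.1, 311.5], [408.6, 306.3], [408.8, 306.3], [438.6, 273.5], [438.8, 273.4], [417.4, 268.3], [417.5, 268.3]]
[[238.8, 310.2], [238.7, 309.2], [243.6, 291.9], [243.4, 290.9], [286.0, 312.4], [286.0, 311.4], [288.9, 294.0], [288.9, 293.0]]
```

Run:
```python
from plan import *; from workcell import bot,claw,optics
import cv2
U=ax(syaw)
P=lambda s,z: tcp(rear(O+s*U,syaw,.1),z)
bot.servo_line(P(-.12,.004),velocity=.08); f0=np.array(bot.read_wrist_force())
for z in(.002,.001,.0005):
    bot.servo_line(P(-.12,z),velocity=.03); f=np.array(bot.read_wrist_force())-f0; print("z",z,np.round(f,1))
    if f[2]>4: break
bot.servo_line(P(-.08,z),velocity=.08)
for s in(-.06,-.04,-.02,0,.01,.02,.026):
    bot.servo_line(P(s,z),velocity=.05); f=np.array(bot.read_wrist_force())-f0
    print(s,"ax",round(f[:2]@U,1),"z",round(f[2],1),np.round(bot.read_ft_torque(),2))
    if f[:2]@U<-35: print("STOP"); break
print(bot.read_time_s(), np.round(bot.read_position()-np.array(P(s,z)),4))
o={}
for n in("top","side"):
    c=optics.read_camera(n); o[n]=dict(K=c["intrinsics"],V=c["view"],frame=c["frame"])
pickle.dump(o,open("s2.pkl","wb"))
a,b=o["top"]["frame"],o["side"]["frame"]
im=np.hstack([cv2.resize(a[180:340,340:480],None,fx=2.8,fy=2.8),cv2.resize(b[250:410,260:400],None,fx=2.8,fy=2.8)]); cv2.imwrite("pics/s2.png",im[:,:,::-1])
```

```text
z 0.002 [ 0.1 -0.6  0.6]
z 0.001 [ 0.3  0.  -0.8]
z 0.0005 [-0.1 -0.8  0.6]
-0.06 ax 0.9 z -0.3 [ 0.07 -0.12  0.05]
-0.04 ax 1.6 z 0.0 [ 0.02 -0.17 -0.03]
-0.02 ax 1.8 z 0.5 [ 0.08 -0.21  0.09]
0 ax -0.7 z 2.7 [ 0.15  0.22 -0.  ]
0.01 ax -3.9 z 5.0 [0.17 0.57 0.09]
0.02 ax -1.5 z 4.2 [0.1  0.32 0.02]
0.026 ax -2.1 z 3.8 [0.1  0.3  0.02]
14.25 [ 0.0002 -0.0001 -0.    ]
```

View pics/s2.png

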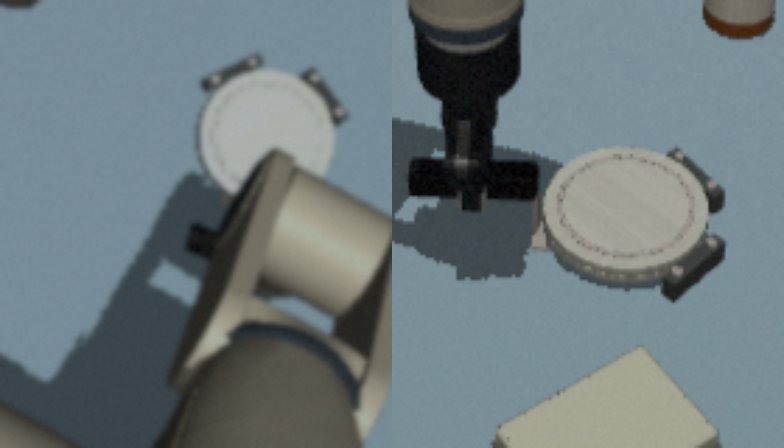

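The blade is fully under the dish, which sits against both bars, and the neck is just behind the rim. Now I'll lift slightly, back off from the stop, raise it and check.

Run:
```python
from plan import *; from workcell import bot,claw,optics
import cv2
U=ax(syaw)
P=lambda s,z: tcp(rear(O+s*U,syaw,.1),z)
bot.servo_line(P(.026,.006),velocity=.02); print(bot.read_wrist_force(),bot.read_ft_torque())
bot.servo_line(P(.008,.008),velocity=.03)
bot.servo_line(P(.008,.08),velocity=.05); bot.dwell(.2)
print(bot.read_wrist_force(),bot.read_ft_torque(),bot.read_time_s(),bot.read_gripper_width())
o={}
for n in("top","side"):
    c=optics.read_camera(n); o[n]=dict(K=c["intrinsics"],V=c["view"],frame=c["frame"])
pickle.dump(o,open("s3.pkl","wb"))
a,b=o["top"]["frame"],o["side"]["frame"]
im=np.hstack([cv2.resize(a[180:340,360:500],None,fx=2.8,fy=2.8),cv2.resize(b[200:360,260:400],None,fx=2.8,fy=2.8)]); cv2.imwrite("pics/s3.png",im[:,:,::-1])
```

```text
[ 0.12570333 -0.23899503 -4.65362161] [0.07888037 0.44522816 0.00750511]
[ 0.65651568 -0.45805236 -4.81886615] [0.08154888 0.40183291 0.04259028] 17.3167 0.023313303579205174
```

View pics/s3.png

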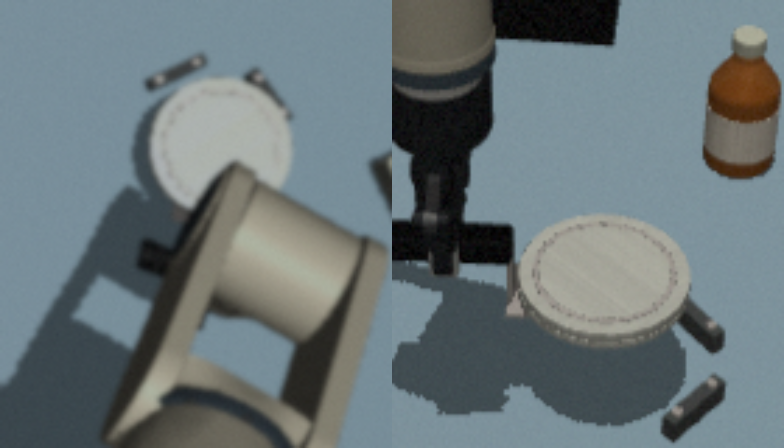

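The dish rides on the blade, level and clear of the stop. I'll measure where it sits on the blade, carry it over to above the stand and re-measure there.

```bash
cat > dishpos.py <<'E'
from plan import *; import fit as F, blade; from blade import bright
F.soft=bright
def dishpos(view,guess,z):
    F.M["dz"]=[m+[0,0,z] for m in F.M["dish"]]
    uv=F.proj(view["V"],view["K"],F.place(F.M["dz"][0],[*guess,0])); a=uv.min(0).astype(int)-8; b=uv.max(0).astype(int)+9
    T=bright(view,(*a,*b))
    q,c=F.fit(["dz"],[list(guess)+[0]],[(view,(*a,*b))],step=(.005,.005,.01)); return q[0][:2],c
def rel(p,rear): d=np.array(p)-rear[:2]; return np.round([d@ax(rear[2]),d@ax(rear[2]+np.pi/2)],4)
E
cat > s4.py <<'E'
from dishpos import *; from workcell import bot,claw,optics
import cv2
o=pickle.load(open("s3.pkl","rb")); r=rear(O+.008*ax(syaw),syaw,.1)
q,c=dishpos(o["side"],O-.018*ax(syaw),.083); print("side rel",rel(q,r),c)
o0=pickle.load(open("s2.pkl","rb")); q0,c0=dishpos(o0["side"],O,.003); print("at stop, offset from O",np.round(q0-O,4),c0)
bot.servo_line(tcp(r,.16),velocity=.1)
bot.servo_line([.41,0,ZG+.16],quat(-.24,1),velocity=.15)
st=rear(stand[:2],stand[2],.074)
bot.servo_line(tcp(st,.16),quat(stand[2],1),velocity=.15)
bot.servo_line(tcp(st,.085),velocity=.06); bot.dwell(.3)
print(bot.read_position()-np.array(tcp(st,.085)),bot.read_wrist_force(),bot.read_time_s())
o={}
for n in("top","side"):
    c=optics.read_camera(n); o[n]=dict(K=c["intrinsics"],V=c["view"],frame=c["frame"])
pickle.dump(o,open("s4.pkl","wb"))
for n in o:
    q,c=dishpos(o[n],stand[:2],.088); print(n,"rel blade",rel(q,st),"rel seat",rel(q,stand),c)
a,b=o["top"]["frame"],o["side"]["frame"]
im=np.hstack([cv2.resize(a[140:300,180:320],None,fx=2.8,fy=2.8),cv2.resize(b[110:270,240:380],None,fx=2.8,fy=2.8)]); cv2.imwrite("pics/s4.png",im[:,:,::-1])
E
python3 s4.py
```

```text
side rel [0.0728 0.0013] 0.10337916721566481
at stop, offset from O [0.0013 0.0041] 0.12078021676823016
[7.72192112e-05 4.77557943e-05 1.83749452e-04] [-0.27057461  1.02348952 -5.11037767] 24.1
top rel blade [-0.0199  0.0936] rel seat [-0.0939  0.0936] 0.1568900054748085
side rel blade [0.0753 0.004 ] rel seat [0.0013 0.004 ] 0.24404946928377683
```

View pics/s4.png

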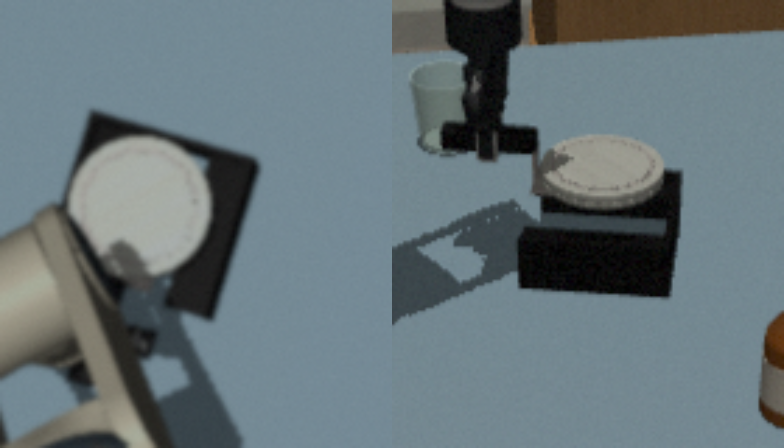

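The top view shows the dish held above the stand, centred near (230,214). A shadow across it spoiled the fit, so I'll trace the rim instead.

Run:
```python
from dishpos import *; import cv2
o=pickle.load(open("s4.pkl","rb")); st=rear(stand[:2],stand[2],.074)
v=o["top"]; f=v["frame"][180:250,195:265].astype(np.uint8)
m=(f.min(2)>135).astype(np.uint8); n,l,s,_=cv2.connectedComponentsWithStats(m); k=1+s[1:,4].argmax()
c,_=cv2.findContours((l==k).astype(np.uint8),cv2.RETR_EXTERNAL,cv2.CHAIN_APPROX_NONE)
h=cv2.convexHull(max(c,key=len)); (cx,cy),r=cv2.minEnclosingCircle(h); e=cv2.fitEllipse(h)
print(s[k],(cx+195,cy+180),r,e)
for u in((cx+195,cy+180),(e[0][0]+195,e[0][1]+180)):
    q=F.ground(v,u,.085+.003+.02); print("seat",rel(q,stand),"blade",rel(q,st))
q=F.ground(o["side"],(315.2,169.3),.11); print("side manual",rel(q,stand))
# direct hull-aligned fit on top: use min(rgb) brightness mask
F.soft=lambda v,r:np.clip((v["frame"][r[1]:r[3],r[0]:r[2]].min(2).astype(float)-105)/40,0,1)
for n in("top","side"):
    vv=o[n]; q,c=None,None
    F.M["dz"]=[m+[0,0,.088] for m in F.M["dish"]]
    roi=(198,180,262,244) if n=="top" else (288,150,345,190)
    q,c=F.fit(["dz"],[[*stand[:2],0]],[(vv,roi)],step=(.005,.005,.01)); print(n,rel(q[0][:2],stand),c)
```

```text
[  10    9   50   49 1697] (229.5, 213.0) 24.824481964111328 ((34.9096794128418, 32.82163619995117), (47.4837646484375, 49.37969970703125), 118.67059326171875)
seat [-0.0001 -0.0015] blade [ 0.0739 -0.0015]
seat [ 0.0007 -0.0023] blade [ 0.0747 -0.0023]
side manual [ 0.0028 -0.0056]
top [ 0.0019 -0.0018] 0.18016906284004972
side [-0.0016  0.0269] 0.2823254051226253
```

The dish is within about 2 mm of the seat. I'll lower it, withdraw the blade, check, and lay the lifter down.

```bash
cat > s5.py <<'E'
from plan import *; from workcell import bot,claw,optics
import cv2
ys=stand[2]; c0=stand[:2]+.0012*ax(ys+np.pi/2)
P=lambda back,z: tcp(rear(c0-back*ax(ys),ys,.074),z)
bot.servo_line(P(0,.085),velocity=.03)
bot.servo_line(P(0,.052),velocity=.05)
for z in(.048,.045,.041): bot.servo_line(P(0,z),velocity=.02); print(z,np.round(bot.read_wrist_force(),1))
bot.servo_line(P(0,.022),velocity=.05); print(np.round(bot.read_wrist_force(),1))
bot.servo_line(P(.05,.022),velocity=.06); print(np.round(bot.read_wrist_force(),1))
bot.servo_line(P(.17,.022),velocity=.12); print(np.round(bot.read_wrist_force(),1),bot.read_time_s())
o={}
for n in("top","side"):
    c=optics.read_camera(n); o[n]=dict(K=c["intrinsics"],V=c["view"],frame=c["frame"])
pickle.dump(o,open("s5.pkl","wb"))
a,b=o["top"]["frame"],o["side"]["frame"]
im=np.hstack([cv2.resize(a[160:320,180:320],None,fx=2.8,fy=2.8),cv2.resize(b[110:270,240:380],None,fx=2.8,fy=2.8)]); cv2.imwrite("pics/s5.png",im[:,:,::-1])
E
python3 s5.py
```

```text
0.048 [-1.  -0.2 -4.1]
0.045 [-0.4  0.4 -2.5]
0.041 [-0.5  0.2 -2.3]
[-0.1  1.1 -1.3]
[ 0.2  0.1 -1.4]
[-0.1 -0.2 -2.9] 28.925
```

View pics/s5.png

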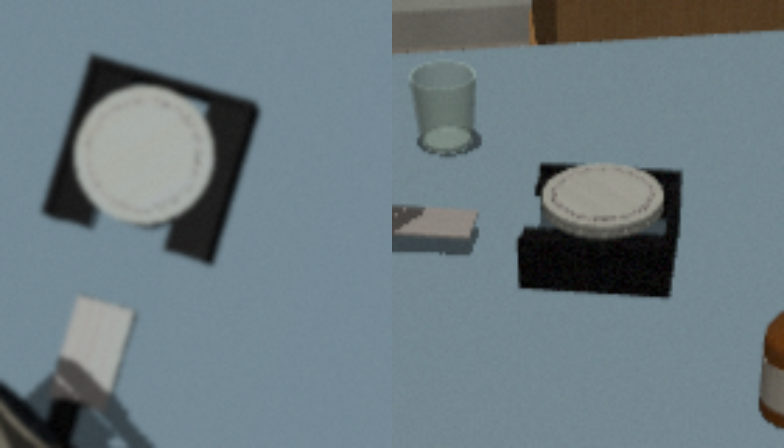

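The dish sits on both ledges and the blade is out of the slot. I'll fit the dish to check centring, then lay the lifter down where it is. Its tip is 144 mm from the seat.

```bash
cat > s6.py <<'E'
from dishpos import *; from workcell import bot,claw,optics
import cv2
o=pickle.load(open("s5.pkl","rb"))
F.soft=lambda v,r:np.clip((v["frame"][r[1]:r[3],r[0]:r[2]].min(2).astype(float)-105)/40,0,1)
F.M["dz"]=[m+[0,0,.05] for m in F.M["dish"]]
for n,roi in(("top",(200,185,262,246)),("side",(288,165,340,197))):
    m=F.soft(o[n],roi); ys_,xs=np.nonzero(m>.5)
    q,c=F.fit(["dz"],[[*stand[:2],0]],[(o[n],roi)],step=(.005,.005,.01)); print(n,rel(q[0][:2],stand),c)
e=.5*(np.array([72,216])/2.8+180), 
q=F.ground(o["top"],(144/2.8+180,154/2.8+160),.07); print("manual top",rel(q,stand))
ys=stand[2]; c0=stand[:2]+.0012*ax(ys+np.pi/2)
P=lambda back,z: tcp(rear(c0-back*ax(ys),ys,.074),z)
f0=np.array(bot.read_wrist_force())
for z in(.004,.002,.001,.0003):
    bot.servo_line(P(.17,z),velocity=.04); f=np.array(bot.read_wrist_force())-f0; print(z,np.round(f,1))
    if f[2]>4: break
claw.move_gripper(.085); bot.dwell(.2)
T=P(.17,0); bot.servo_line([T[0],T[1],.2],velocity=.1)
bot.goto_joints([-.6,.35,1.63,0,1.155,0]); bot.dwell(.3)
o={}
for n in("top","side"):
    c=optics.read_camera(n); o[n]=dict(K=c["intrinsics"],V=c["view"],frame=c["frame"])
pickle.dump(o,open("s6.pkl","wb")); print(bot.read_time_s())
for n,roi in(("top",(200,185,262,246)),("side",(288,165,340,197))):
    q,c=F.fit(["dz"],[[*stand[:2],0]],[(o[n],roi)],step=(.005,.005,.01)); print(n,rel(q[0][:2],stand),c)
a,b=o["top"]["frame"],o["side"]["frame"]
im=np.hstack([cv2.resize(a[160:340,170:310],None,fx=2.8,fy=2.8),cv2.resize(b[110:290,200:340],None,fx=2.8,fy=2.8)]); cv2.imwrite("pics/s6.png",im[:,:,::-1])
E
python3 s6.py
```

```text
top [-0.0007  0.001 ] 0.050769946143205534
side [-0.0029  0.0291] 0.2773845432303417
manual top [-0.0007 -0.0006]
0.004 [0.7 0.4 1.2]
0.002 [0.4 1.1 0.5]
0.001 [0.5 1.2 0.3]
0.0003 [-0.3  0.8  3.5]
36.0
top [-0.0009  0.0009] 0.06050102410947989
side [-0.0273  0.236 ] 0.4966300940438872
```

View pics/s6.png

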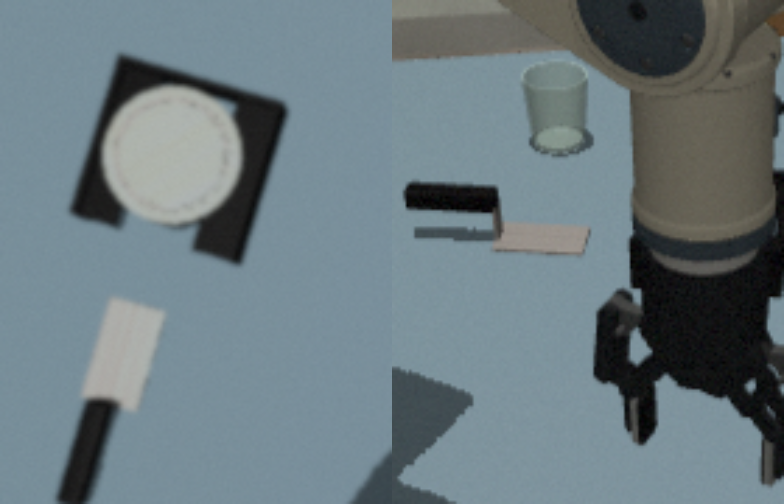

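The dish is centred on the stand to about 1 mm in the top view. The lifter lies flat and clear, and the arm touches nothing, so I'm handing in.

```bash
python3 -c "
from workcell import ticket; print(ticket.hand_in())"
```

```text
the job is handed in; nothing more can be done
None
```

I handed the job in at about 36 s (limit 72 s): the dish is on the stand, about 1 mm off centre in the top view, and the lifter lies flat on the bench with its tip about 144 mm from the seat; the judge gave no result.

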